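# Dock the casting mould under its drop catch

## Task

Set the graphite mould on its sled down in the mouth of the steel dock and push it along the lane so that the sled's own front edge lifts the hinged drop catch, until it is far enough against the spring buffer for the catch to fall fully down behind the sled and keep it there; then let go. Feel your way gently: while pushing, never load the mould against the guides or the buffer with more than about 20 N, do not touch the catch with the gripper, and leave the other things on the bench where they are.

Things in the scene. Friction and masses are not known exactly. Their poses are not given: they have to be found in the camera images.
- mould_center (a point): Centre of the mould's black square block (46 x 46 mm, 65 mm tall, 30 mm round cavity in its top), 48.5 mm above the mould's underside. The block is fixed on the middle of a flat aluminium sled plate 100 mm long (x), 90 mm wide (y), 16 mm thick; 81 mm tall in all, 0.6 to 0.8 kg, loose, starts upright on the table. x along the 100 mm length, z up; the same after half a turn.
- dock: Fixed steel dock. Origin at table level on the lane's centre line; x is the push direction, z up. Deck top 8 mm above the table, x -170 to 180 mm, 136 mm wide. Guides 10 mm high make a lane 94 mm wide from x -45 to 100 mm. On it a grey stop unit carries catch and buffer, clamped at an unmeasured setting u, -20 to 20 mm along x. The mould is home with its block's centre at x = 55 mm + u.
- dock_mouth (a point): Point on the deck's top (8 mm above the table) on the lane's centre line, 115 mm before the dock's origin (x = -115 mm): where the block's centre belongs when the mould is set down, its length along x. The guides flare from 94 mm apart at x = -45 mm to about 124 mm at x = -150 mm. Set there, the sled's front is just short of the catch's hinge at any setting. Axes as the dock's.
- catch (a joint): Steel catch arm on a hinge (7 mm radius boss) at x = -31 mm + u, 44 mm above the table, y 32 to 46 mm (cheek at y 54 to 62 mm, 52 mm high). Slopes down to +x, to a round nose, radius 5 mm, at x = u, 3 mm off the deck. 0 rad = down, grows as lifted, 0.37 on the plate. A plate's front edge meets it at about x = -16 mm + u; it drops when the rear edge passes 9 mm + u, held at 5 mm + u.
- dock_end (a point): Fixed point on the lane's centre line, x = 101 mm, 17 mm above the table; axes as the dock's. A sprung buffer bar, 60 mm wide, 10 to 24 mm above the table, has its free face at x = 101 mm + u (30 mm high housing behind). It resists 2 N plus 0.5 N per mm; hard stop at 11 mm. The catch drops when it is about 8 mm in (6 N, plus 2 to 4 N sliding friction). It then presses the mould back on the catch.
- frit_jar: Bystander: closed jar, 68 mm across, 85 mm tall; origin at its underside. Leave it where it is.
- mug: Bystander: white mug, 80 mm across, 90 mm tall; origin at its underside. Leave it where it is.
- brush: Bystander: hand brush lying down; origin at its underside. Leave it where it is.
- wood_block: Bystander: dark wooden block with a handle rod, about 165 mm long, 45 mm tall; origin at its underside. Leave it where it is.
- puck: Bystander: small glass puck, 60 mm across, 24 mm tall; origin at its underside. Leave it where it is.
- paddle: Bystander: flat steel paddle with a wooden handle, about 205 mm long; origin at its underside. Leave it where it is.
- tin: Bystander: small closed tin, 60 mm across, 70 mm tall; origin at its underside. Leave it where it is.
Mind the look-alikes: they are no part of the job. What is shaped like the part that bears mould_center but purple or yellow is not meant.

How it is judged:
By the outcome, as a careful person would: the job done as asked, in the order asked, and still so for the second after the job is handed in, with the robot touching nothing.
It also fails if it takes over 70 s, if anything falls off the work surface, if the arm or the gripper's body presses on something with over 40 N, if the wrist force passes 120 N, or if a joint passes its speed limit or range.

## Robot

A 6-joint arm with a two-finger parallel gripper is mounted at the origin on the work surface. World frame = base frame: x ahead of the robot, y to its left, z up, the work surface at z = 0. Lengths are in m, angles in rad, forces in N, time in s.
With the tool pointing down it reaches from about 0.375 to 0.975 m from the base axis. Payload 3.8 kg.
Tool frame: the origin (TCP) lies between the finger pads; the fingertips stand env.nose_length ahead of it and the grasp point (between the pads) lies 2 mm behind it (env.nose_length is the distance from the TCP to the fingertips, in m); z points along the fingers, y is the line along which they close (so a half turn about z gives the same grasp; the last joint's range is limited). The gripper opens to 88 mm and grips with 3 to 60 N. Pads are 18 mm wide; open, the fingers measure 123 mm over their backs; the gripper's body (75 mm by 187 mm) begins 45 mm behind the grasp point.
Start: joints at [-1.211, 0.264, 1.604, -0, 1.274, -0.037], TCP at [0.261, -0.623, 0.256] pointing down, gripper open.
Joint ranges: [-2.63, 2.63], [-0.94, 2.18], [0.31, 2.57], [-1.31, 4.45], [0, 2.66], [-2.55, 2.55]. Speed limits (rad/s): [2.57, 2.57, 3.14, 3.14, 3.14, 3.14].

## Interface

Orientations are given as a unit quaternion [w, x, y, z].
In Python, from station import env gives the robot as it stands.
- The arm moves only by the tool send_rows, never from a script. Its argument "commands" is a list of rows, each a list of 4 numbers: the shift along the world's x, y, z in m, then the turn about the world's z in rad. A call has exactly 5 rows; each row shifts and turns the commanded pose from where the row before left it; what a row does not reach is not made up. A row lasts 1/10 s, in which the tool goes at most 50 mm and 8.59 degrees, less where a joint would pass 70% of its speed; a pose out of reach is approached as far as the arm can. A call with a gripper value outside its range is refused whole. "grip" is the gripper's target within -1 to 1 (fully open at 1, half-way at 0, shut at -1), set as the call begins (left out, the last holds). The fingers move at their own pace and stop on an object; "squeeze" is the grip in N (left out, the last holds). Time passes only in rows, so rows that do not move let the fingers close, or fill a call up. It gives the time, the measured TCP pose, the force, the opening and the grip force at its end, in the units of the state.
- env.read_state(): the state, without advancing time (a new reading comes with each control period).
- env.snapshot(name): name is "scene" or "side" or "wrist"; returns a dict with "frame" (384x512x3 uint8, blue, green, red), "z_map" (384x512 float32, m along the optical axis (not along the pixel's ray), 0 where there is no reading), "K" (3x3 intrinsics, pixels), "view" (4x4, takes a point from world to camera coordinates). Camera axes: x right, y up, looking along -z (the intrinsics and any distortion apply to the point x, -y, -z); pixel columns grow to the right and rows downward; lengths in m; the calibration is good to about 2 mm. A picture is of the moment at which its call begins.
- env.hand_in(): hands the job in; it is judged then, once.
Trained networks look in a picture, given as the dict that the camera call returned (one of the last four; its "shot" number tells which), for a name from the list of things; names that differ only in an ending like _2 or _b are one class to them, and where a whole thing is asked for, a point or a joint stands for the part that bears it (a point fixed in the world has none). Each returns a list of dicts, best first, with "confidence" (0 to 1); they miss things now and then, are a little off and sometimes report something else, mostly with a low value. They report only what shows in the picture. A call takes as long as a camera call. They do not tell look-alikes from the thing itself.
- env.silhouettes(label, picture): "pixels" (384x512 bool, what is visible of it) and "uv" ([column, row] in pixels, amid what is visible of it).
The state is a dict: "time_s": time; "joint_pos": joint angles; "joint_vel": joint speeds; "joint_torque": joint torques, N m; "tcp_pos": TCP position; "ee_rot": TCP orientation; "force": force on the tool from outside, world axes, zero at the start; "wrist_torque": the same for the moment, N m; "grip_width": finger opening in m; "grip_force": force on a finger pad.
Only numpy, scipy, OpenCV 4.12 (cv2) and the standard library are available. Lean on these libraries where they do the work, as an engineer would, in place of code of your own. Each camera call takes 0.05 s, during which the arm holds its last target. There are 200 camera calls.

## Working session

There is one attempt and no reset: what is moved stays moved. The work goes in short steps, Python scripts to look and compute and a tool call to move; the robot and the scene stay as the last step left them, time stands still between calls to the robot, and variables do not carry over. Pictures are saved under pics/ and viewed, at most 10 in all, crops included, and the job is handed in when it is done.

Besides the shell and the picture viewer there is one more tool, called after "Emit:" as name([rows], argument=value, ...), one row to a line, values as JSON. send_rows: Moves the arm, as the interface text tells. Its arguments: {"type":"object","properties":{"commands":{"type":"array"},"grip":{"type":"number"},"squeeze":{"type":"number"}},"required":["commands"]}

```bash
mkdir -p pics; cat > h.py <<'E'
import numpy as np, cv2
from station import env
def pts(s):
    z=s["z_map"];K=s["K"];v,u=np.mgrid[0:384,0:512]
    p=np.stack([(u-K[0,2])/K[0,0]*z,-(v-K[1,2])/K[1,1]*z,-z,np.ones_like(z)],-1)
    w=p@np.linalg.inv(s["view"]).T
    w[z<=0]=np.nan
    return w[...,:3]
E
python3 - <<'E'
from h import *
ss={n:env.snapshot(n) for n in("scene","side")}
cv2.imwrite("pics/a.png",np.vstack([ss[n]["frame"] for n in ss])[:, :])
im=np.hstack([ss[n]["frame"] for n in ss]);cv2.imwrite("pics/a.png",cv2.resize(im,(800,300)));
cv2.imwrite("pics/scene.png",cv2.resize(ss["scene"]["frame"],(800,600)))
print(env.nose_length, env.read_state())
for n in ss:
    P=pts(ss[n]); print(n,ss[n]["K"].tolist(),np.linalg.inv(ss[n]["view"])[:3,3])
    for l in("mould_center","dock","catch","frit_jar","mug","brush","wood_block","puck","paddle","tin"):
        for d in env.silhouettes(l,ss[n]):
            q=P[d["pixels"]];print(l,round(d["confidence"],2),np.round(d["uv"]),d["pixels"].sum(),np.nanmedian(q,0).round(3),np.nanpercentile(q[:,2],98).round(3))
E
```

```text
0.017 {'time_s': 0.1, 'joint_pos': array([-1.21090002e+00,  2.64678306e-01,  1.60521213e+00, -4.32696660e-05,
        1.27368949e+00, -3.68967898e-02]), 'joint_vel': array([ 0.00105626, -0.00245796, -0.00108431,  0.00051056, -0.00030612,
       -0.0002481 ]), 'joint_torque': array([-4.56820762e-04, -5.03618681e+01, -3.58071256e+01,  7.29068625e-02,
        2.33327650e-02, -6.15453860e-05]), 'tcp_pos': array([ 0.26064081, -0.6220045 ,  0.2545258 ]), 'ee_rot': array([-9.77383348e-04,  9.80382137e-01,  1.97103721e-01, -1.80187293e-04]), 'force': array([ 0.00827019, -0.00828523,  0.04239837]), 'wrist_torque': array([-0.00961958,  0.00362786, -0.008798  ]), 'grip_force': 0.0, 'grip_width': 0.087816467216506}
scene [[457.51750965395917, 0.0, 242.95024841902938], [0.0, 457.51750965395917, 183.9760888883259], [0.0, 0.0, 1.0]] [1.06056018 0.56306021 1.37498205]
mould_center 0.78 [338. 195.] 741 [0.301 0.262 0.021] 0.086
mould_center 0.69 [116. 154.] 729 [ 0.748 -0.39   0.019] 0.084
mould_center 0.64 [235. 116.] 671 [ 0.331 -0.214  0.021] 0.085
dock 0.68 [247. 217.] 3299 [0.58  0.095 0.009] 0.
[... 902 characters left out ...]
 [216. 124.] 637 [ 0.734 -0.388  0.02 ] 0.081
dock 0.85 [229. 234.] 4469 [0.568 0.101 0.007] 0.019
catch 0.41 [243. 238.] 79 [0.535 0.131 0.032] 0.05
frit_jar 0.88 [203. 156.] 558 [ 0.722 -0.156  0.057] 0.086
frit_jar 0.32 [281. 173.] 866 [ 0.465 -0.144  0.016] 0.08
mug 0.65 [194. 341.] 2186 [0.581 0.412 0.049] 0.089
mug 0.35 [231. 236.] 4071 [0.569 0.097 0.007] 0.017
brush 0.94 [273. 356.] 1471 [0.423 0.406 0.017] 0.021
wood_block 0.9 [253. 128.] 360 [ 0.607 -0.388  0.033] 0.045
puck 0.62 [196. 193.] 281 [ 0.709 -0.038  0.019] 0.025
paddle 0.77 [286. 129.] 553 [ 0.489 -0.421  0.008] 0.016
paddle 0.6 [148. 305.] 941 [0.694 0.366 0.063] 0.071
tin 0.56 [148. 307.] 927 [0.694 0.367 0.062] 0.071
```

View pics/scene.png

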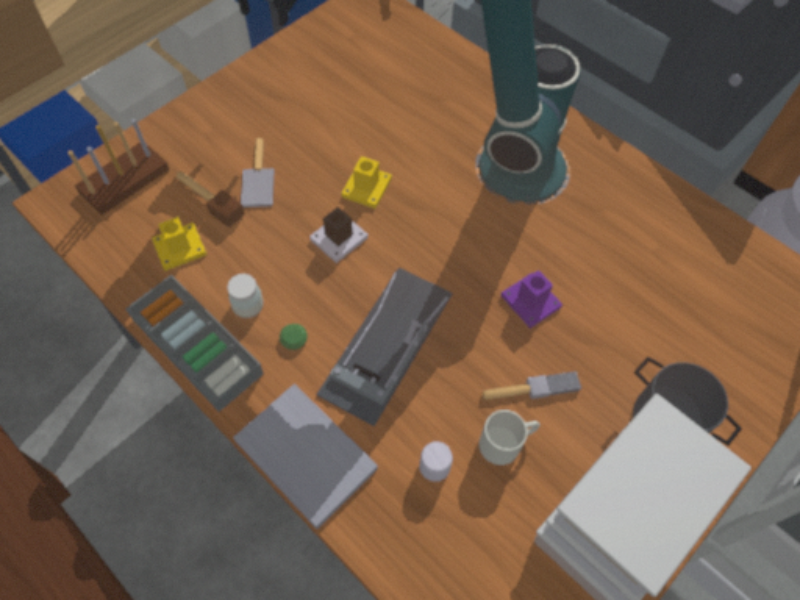

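View pics/a.png

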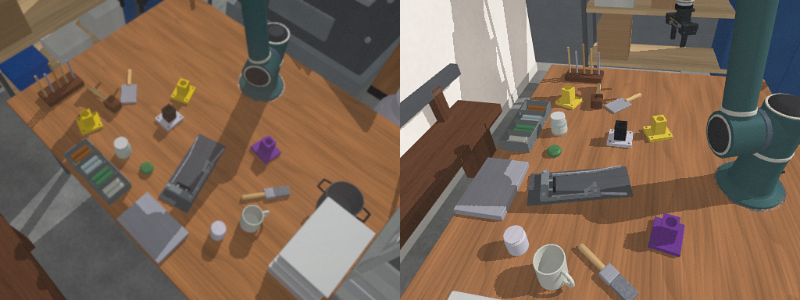

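Candidates for the mould, in 800-px scene pixels: black block on aluminium (338,232), yellow (366,182), yellow (178,243) and purple (530,298). I choose the black one at (338,232), which is at about (0.47, -0.14) in the world. The dock spans (425,290) to (350,395), with the stop unit at the lower end, farther from the robot.

```bash
python3 - <<'E'
from h import *
for n in("side","scene"):
    s=env.snapshot(n);P=pts(s)
    if n=="side":
        a=cv2.resize(s["frame"][195:275,155:315],(800,400),interpolation=cv2.INTER_CUBIC)
        b=cv2.resize(s["frame"][145:195,250:350],(400,200),interpolation=cv2.INTER_CUBIC)
        c=np.zeros((600,800,3),np.uint8);c[:400]=a;c[400:,:400]=b;cv2.imwrite("pics/crop.png",c)
    # table height offset
    m=(abs(P[...,0]-.45)<.15)&(abs(P[...,1]-.0)<.3)&(P[...,2]<.02);h=np.histogram(P[m][:,2],bins=np.arange(-.02,.03,.001));print(n,"table z",h[1][h[0].argmax()],)
    z0=h[1][h[0].argmax()]+.0005
    Z=P[...,2]-z0
    mm=(abs(P[...,0]-.466)<.08)&(abs(P[...,1]+.144)<.065)
    hsv=cv2.cvtColor(s["frame"],cv2.COLOR_BGR2HSV)
    al=mm&(hsv[...,1]<60)&(Z>.011)&(Z<.021); tp=mm&(Z>.073)
    for k in(al,tp):
        q=P[k][:,:2].astype(np.float32)
        if len(q)>5: print(len(q),q.mean(0),cv2.minAreaRect(q*1000))
    for d in env.silhouettes("dock",s)[:1]:
        k=d["pixels"]&(Z>.004)&(Z<.012)
        k=cv2.morphologyEx(k.astype(np.uint8),cv2.MORPH_OPEN,np.ones((3,3)))>0
        q=P[k][:,:2].astype(np.float32);print("deck",len(q),cv2.minAreaRect(q*1000))
        k=d["pixels"]&(Z>.004)
        q=P[k][:,:2].astype(np.float32);print("all",len(q),cv2.minAreaRect(q*1000))
        k=d["pixels"]&(Z>.04);q=P[k];print("cheek",len(q),q.mean(0),q.min(0),q.max(0))
        k=d["pixels"]&(Z>.026)&(Z<.034);q=P[k];print("housing",len(q),q.mean(0),q.min(0),q.max(0))
E
```

```text
side table z -0.0019999999999999844
401 [ 0.46471202 -0.15278624] ((466.9082946777344, -163.2361297607422), (91.90569305419922, 99.60595703125), 89.35309600830078)
141 [ 0.4663632  -0.16253613] ((466.7814636230469, -164.25271606445312), (49.66596984863281, 45.91585159301758), 89.82416534423828)
deck 3416 ((578.1954956054688, 101.71697235107422), (350.5323181152344, 138.30886840820312), 15.387189865112305)
all 4105 ((578.37255859375, 101.39940643310547), (350.2959899902344, 139.04872131347656), 15.619500160217285)
cheek 18 [0.51364192 0.13009713 0.0484271 ] [0.50137766 0.11853667 0.04030012] [0.53075916 0.14411158 0.05189626]
housing 5 [0.60054156 0.14961661 0.02777387] [0.53000405 0.1274685  0.02454295] [0.69423085 0.17353328 0.02957837]
scene table z 0.0010000000000000182
289 [ 0.48061442 -0.15301758] ((467.54486083984375, -163.03475952148438), (87.9323959350586, 99.1666488647461), 87.95600891113281)
129 [ 0.4670069  -0.16520515] ((467.111328125, -165.02938842773438), (48.69227600097656, 47.23166275024414), 89.54454803466797)
deck 1238 ((579.2312622070312, 101.1706771850586), (349.9533996582031, 132.23959350585938), 15.93419361114502)
all 2740 ((578.4906005859375, 100.63492584228516), (351.73846435546875, 136.42247009277344), 15.813187599182129)
cheek 3 [0.50965958 0.13277857 0.05748158] [0.50108302 0.12112435 0.05527691] [0.52440462 0.13971735 0.06164121]
housing 10 [0.66902125 0.12420925 0.02927092] [0.63105832 0.0843533  0.02755379] [0.69230441 0.17587543 0.03233223]
```

View pics/crop.png

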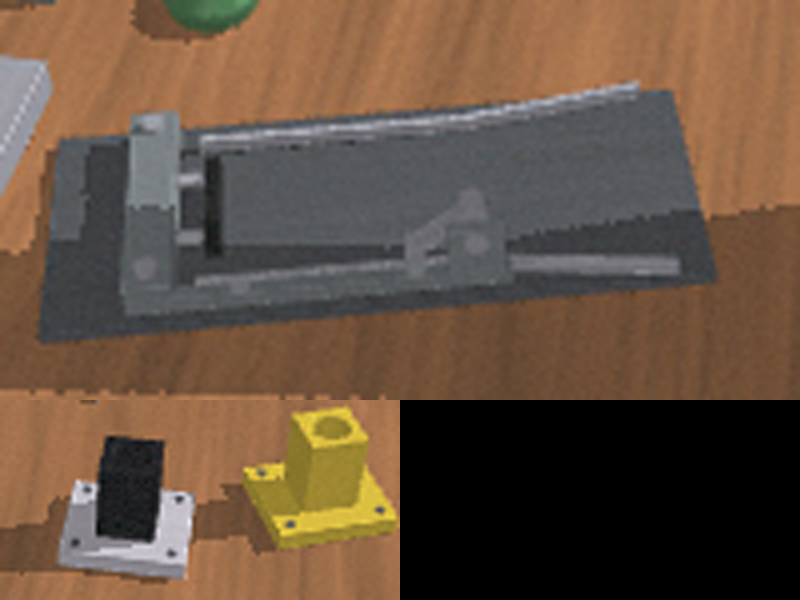

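The crop confirms the choice: a black block on a silver plate at crop (130,490), with yellow beside it. In the dock, the buffer bar is at (213,205), the catch arm at (440,230) on the cheek (475,245), and the mouth is on the right. From the fits:

- **Mould:** about (0.467, -0.164), yaw about -0.5°.
- **Dock origin:** about (0.5735, 0.100), yaw about 15.6°, +x away from the robot.

I will grip along the lane direction, so the fingers stay clear of the catch.

Emit:
send_rows([
  [0.0137, 0.0305, -0.002, 0.0777],
  [0.0137, 0.0305, -0.002, 0.0777],
  [0.0137, 0.0305, -0.002, 0.0777],
  [0.0137, 0.0305, -0.002, 0.0777],
  [0.0137, 0.0305, -0.002, 0.0777],
], grip=1, squeeze=30)

```text
time_s: 1.8
tcp_pos: [0.3298, -0.4689, 0.2457]
ee_rot: [0.0, 0.923, 0.384, 0.0]
force: [0.2, 0.2, 0.2]
grip_width: 0.0883
grip_force: 0.0
```

Emit:
send_rows([
  [0.0137, 0.0305, -0.002, 0.0777],
  [0.0137, 0.0305, -0.002, 0.0777],
  [0.0137, 0.0305, -0.002, 0.0777],
  [0.0137, 0.0305, -0.002, 0.0777],
  [0.0137, 0.0305, -0.002, 0.0777],
])

```text
time_s: 2.3
tcp_pos: [0.3983, -0.3163, 0.2359]
ee_rot: [0.0, 0.832, 0.555, 0.0]
force: [-0.2, -0.3, 0.1]
grip_width: 0.0883
grip_force: 0.0
```

Emit:
send_rows([
  [0.0137, 0.0305, -0.002, 0.0777],
  [0.0137, 0.0305, -0.002, 0.0777],
  [0.0137, 0.0305, -0.002, 0.0777],
  [0.0137, 0.0305, -0.002, 0.0777],
  [0.0137, 0.0305, -0.002, 0.0777],
])

```text
time_s: 2.8
tcp_pos: [0.4668, -0.1638, 0.2259]
ee_rot: [0.0, 0.709, 0.705, 0.0]
force: [-0.3, 0.5, -0.1]
grip_width: 0.0882
grip_force: 0.0
```

```bash
python3 - <<'E'
from h import *
s=env.snapshot("wrist");P=pts(s);st=env.read_state();print(st["tcp_pos"],st["ee_rot"],st["force"])
cv2.imwrite("pics/w1.png",s["frame"])
Z=P[...,2];h=np.histogram(Z[Z<.01],bins=np.arange(-.02,.01,.001));z0=h[1][h[0].argmax()]+.0005;Z=Z-z0;print("z0",z0)
mm=(abs(P[...,0]-.466)<.075)&(abs(P[...,1]+.16)<.065)
for k in(mm&(Z>.011)&(Z<.021),mm&(Z>.07)&(Z<.09)):
    q=P[k][:,:2].astype(np.float32)
    if len(q)>5: print(len(q),q.mean(0),cv2.minAreaRect(q*1000))
E
```

```text
[ 0.46809778 -0.1600174   0.22556746] [-6.82584627e-04  7.07426883e-01  7.06784048e-01  1.74599367e-03] [ 0.4193393   2.47338039 -0.21961454]
z0 -0.0014999999999999844
3607 [ 0.46657947 -0.154278  ] ((466.9228515625, -165.08309936523438), (89.91096496582031, 100.11181640625), 89.05929565429688)
1565 [ 0.46673518 -0.16403143] ((466.76123046875, -165.1743927001953), (46.569644927978516, 46.0396842956543), 89.11356353759766)
```

View pics/w1.png

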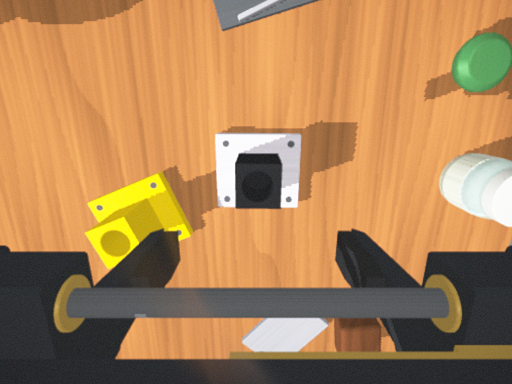

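The wrist view shows the black mould at (258,170) with yellow well left at (140,230). The close fit gives (0.467, -0.165), yaw -0.9°, matching the side fit. Descending.

Emit:
send_rows([
  [0, 0, -0.025, -0.015],
  [0, 0, -0.025, 0],
  [0, 0, -0.025, 0],
  [0, 0, -0.025, 0],
  [0, 0, 0, 0],
])

```text
time_s: 3.35
tcp_pos: [0.4635, -0.164, 0.1223]
ee_rot: [-0.003, 0.715, 0.699, -0.001]
force: [0.0, 0.6, -1.0]
grip_width: 0.0879
grip_force: 0.0
```

Emit:
send_rows([
  [0, 0, -0.02, 0],
  [0, 0, -0.02, 0],
  [0, 0, -0.02, 0],
  [0, 0, -0.018, 0],
  [0, 0, 0, 0],
])

```text
time_s: 3.85
tcp_pos: [0.4652, -0.1647, 0.0468]
ee_rot: [-0.001, 0.715, 0.699, -0.001]
force: [0.2, 0.7, 0.4]
grip_width: 0.0884
grip_force: 0.0
```

Emit:
send_rows([
  [0, 0, 0, 0],
  [0, 0, 0, 0],
  [0, 0, 0, 0],
  [0, 0, 0, 0],
  [0, 0, 0, 0],
], grip=-1, squeeze=30)

```text
time_s: 4.35
tcp_pos: [0.4667, -0.1652, 0.0483]
ee_rot: [0.001, 0.715, 0.699, 0.0]
force: [0.5, 0.5, -0.4]
grip_width: 0.0502
grip_force: 0.0
```

Emit:
send_rows([
  [0, 0, 0, 0],
  [0, 0, 0, 0],
  [0, 0, 0, 0],
  [0, 0, 0, 0],
  [0, 0, 0, 0],
])

```text
time_s: 4.85
tcp_pos: [0.467, -0.1652, 0.0482]
ee_rot: [0.001, 0.715, 0.699, 0.0]
force: [0.3, -0.6, 5.4]
grip_width: 0.046
grip_force: 30.0
```

Emit:
send_rows([
  [0, 0, 0.02, 0],
  [0, 0, 0.03, 0],
  [0, 0, 0.03, 0],
  [0, 0, 0.04, 0],
  [0, 0, 0.04, 0],
])

```text
time_s: 5.35
tcp_pos: [0.4634, -0.164, 0.2055]
ee_rot: [-0.003, 0.715, 0.699, -0.002]
force: [1.7, -0.9, -6.6]
grip_width: 0.0457
grip_force: 30.0
```

Emit:
send_rows([
  [0, 0.026, 0, 0.033],
  [0, 0.026, 0, 0.033],
  [0, 0.026, 0, 0.033],
  [0, 0.026, 0, 0.033],
  [0, 0.026, 0, 0.033],
])

```text
time_s: 5.85
tcp_pos: [0.4636, -0.0338, 0.2046]
ee_rot: [-0.003, 0.655, 0.756, -0.002]
force: [0.7, -0.7, -7.0]
grip_width: 0.0457
grip_force: 30.0
```

Emit:
send_rows([
  [0, 0.026, 0, 0.033],
  [0, 0.026, 0, 0.033],
  [-0.004, 0.026, 0, 0.033],
  [0, 0.026, 0, 0.031],
  [0, 0, 0, 0],
])

```text
time_s: 6.35
tcp_pos: [0.4597, 0.0712, 0.2047]
ee_rot: [-0.003, 0.604, 0.797, -0.001]
force: [0.8, 0.6, -7.6]
grip_width: 0.0458
grip_force: 30.0
```

```bash
python3 - <<'E'
from h import *
st=env.read_state();print(st["tcp_pos"],st["ee_rot"],st["force"],st["grip_width"])
yaw=np.radians(15.6);R=np.array([[np.cos(yaw),np.sin(yaw)],[-np.sin(yaw),np.cos(yaw)]]);o=np.array([.5735,.0999])
for n in("wrist","side","scene"):
    s=env.snapshot(n);P=pts(s)
    if n=="wrist": cv2.imwrite("pics/w2.png",s["frame"])
    else: cv2.imwrite("pics/%s2.png"%n,s["frame"])
    D=np.dstack([(P[...,:2]-o)@R.T,P[...,2:]])
    near=(abs(D[...,0])<.22)&(abs(D[...,1])<.1)
    Z=P[...,2];h=np.histogram(Z[(Z<.005)&near],bins=np.arange(-.02,.005,.001));z0=h[1][h[0].argmax()]+.0005;D[...,2]-=z0;Z=D[...,2]
    k=near&(Z>.004)&(Z<.022)&(D[...,0]>-.25);q=P[k][:,:2].astype(np.float32);print(n,z0,len(q),cv2.minAreaRect(q*1000))
    k=near&(Z>.024)&(Z<.036)&(D[...,0]>.09);q=D[k];print("housing",len(q),np.percentile(q,[2,50,98],axis=0).round(4).tolist() if len(q) else 0)
    k=near&(Z>.044)&(Z<.058)&(D[...,0]>-.07)&(D[...,0]<.03);q=D[k];print("cheek top",len(q),np.percentile(q,[2,50,98],axis=0).round(4).tolist() if len(q) else 0)
E
```

```text
[0.45967132 0.07122381 0.20472319] [-0.00272399  0.60362797  0.79726013 -0.0014602 ] [ 0.81991731  0.64699685 -7.5857358 ] 0.04578111858889707
wrist -0.0014999999999999844 20006 ((591.0828247070312, 88.69544219970703), (367.7080078125, 167.7655029296875), 15.432801246643066)
housing 3173 [[0.092, -0.0573, 0.0243], [0.1192, 0.0054, 0.0303], [0.1347, 0.0597, 0.0349]]
cheek top 591 [[-0.0592, 0.0328, 0.0451], [-0.0458, 0.056, 0.051], [-0.0317, 0.0651, 0.0534]]
side -0.0014999999999999844 4592 ((582.6167602539062, 99.98355102539062), (420.1942138671875, 174.70443725585938), 12.576107025146484)
housing 516 [[0.0934, -0.0961, 0.0242], [0.1263, -0.0122, 0.0293], [0.2187, 0.0614, 0.034]]
cheek top 87 [[-0.0577, 0.0338, 0.0444], [-0.0442, 0.0579, 0.0503], [-0.03, 0.0651, 0.0534]]
scene 0.0005000000000000174 3498 ((574.0845947265625, 100.37953186035156), (437.4176025390625, 199.3774871826172), 15.558931350708008)
housing 428 [[0.0924, -0.0943, 0.0244], [0.1278, -0.0147, 0.0293], [0.2187, 0.0602, 0.0353]]
cheek top 49 [[-0.0581, 0.0327, 0.0443], [-0.0449, 0.0549, 0.0503], [-0.0325, 0.0643, 0.0559]]
```

View pics/w2.png

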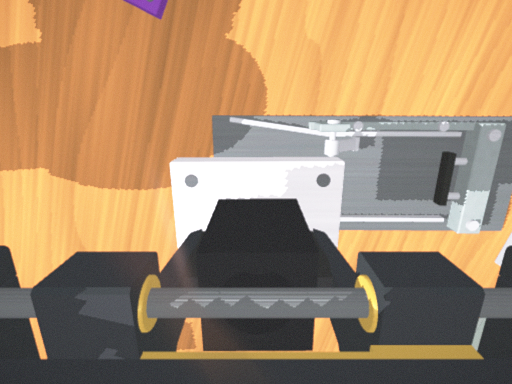

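The wrist view shows the mould square in the fingers, plate edge at rows 158-180. It also shows the dock lane between guides at rows 132 and 219, the cheek and catch at (330,140) and the buffer at (447,180). The cheek centre puts u at about -14 mm. Next I'll refine the dock line and the held plate's pose once settled.

```bash
cat > m.py <<'E'
from h import *
st=env.read_state();print(st["time_s"],st["tcp_pos"].round(4),st["ee_rot"].round(4),st["force"].round(2))
a,b=st["ee_rot"][1:3];print("tool y yaw deg",np.degrees(np.arctan2(b*b-a*a,2*a*b)))
yaw=np.radians(15.6);R=np.array([[np.cos(yaw),np.sin(yaw)],[-np.sin(yaw),np.cos(yaw)]]);o=np.array([.5735,.0999])
print("tcp in dock",R@(st["tcp_pos"][:2]-o))
s=env.snapshot("wrist");P=pts(s)
D=np.dstack([(P[...,:2]-o)@R.T,P[...,2:]+.0015])
k=(D[...,2]>.004)&(D[...,2]<.011)&(abs(D[...,1])<.09);q=D[k]
for lo in np.arange(-.04,.16,.04):   # deck side edges per x slice
    y=q[(q[:,0]>lo)&(q[:,0]<lo+.04),1]
    if len(y)>50: print("deck x",lo.round(2),"ymin/max",np.percentile(y,[.5,99.5]).round(4),len(y))
k=(D[...,2]>.015)&(D[...,2]<.021)&(abs(D[...,1])<.055);q=D[k]
for lo in np.arange(-.02,.08,.025):
    g=q[(q[:,0]>lo)&(q[:,0]<lo+.025)]
    for sg in(-1,1):
        y=g[g[:,1]*sg>.042,1]
        if len(y)>5: print("guide",lo.round(3),sg,np.percentile(y,[5,50,95]).round(4),len(y))
zt=st["tcp_pos"][2]-.048+.016
k=(abs(P[...,2]-zt)<.008)&(abs(D[...,0]+.115)<.08)&(s["frame"].mean(2)>110)
q=D[k]
print("plate",len(q),"z",np.median(q[:,2])-zt,cv2.minAreaRect((q[:,:2]*1000).astype(np.float32)),)
f=q[q[:,1]>np.percentile(q[:,1],50)]
for lo in np.arange(-.16,-.07,.02):
    y=q[(q[:,0]>lo)&(q[:,0]<lo+.02),1]
    if len(y)>20:print("plate left edge",lo.round(2),np.percentile(y,99).round(4))
for lo in np.arange(.0,.05,.01):
    x=q[(q[:,1]>lo)&(q[:,1]<lo+.01),0]
    if len(x)>20:print("plate ends",lo.round(2),np.percentile(x,[1,99]).round(4))
E
python3 m.py
```

```text
6.5 [0.4607 0.0686 0.2056] [-0.0014  0.6047  0.7965 -0.0017] [ 0.52 -0.13 -6.54]
tool y yaw deg 15.58546795353805
tcp in dock [-0.11708728  0.0001741 ]
deck x -0.04 ymin/max [-0.0664  0.0683] 1636
deck x 0.0 ymin/max [-0.0664  0.0682] 3288
deck x 0.04 ymin/max [-0.0667  0.0682] 3311
deck x 0.08 ymin/max [-0.0665  0.0681] 1953
deck x 0.12 ymin/max [-0.0659  0.0681] 832
guide -0.02 -1 [-0.0509 -0.0481 -0.0463] 106
guide -0.02 1 [0.0457 0.0497 0.0519] 141
guide 0.005 -1 [-0.0509 -0.0482 -0.0464] 104
guide 0.005 1 [0.0476 0.0498 0.0519] 115
guide 0.03 -1 [-0.0508 -0.0481 -0.0464] 104
guide 0.03 1 [0.0476 0.0498 0.0519] 114
guide 0.055 -1 [-0.0508 -0.0482 -0.0464] 101
guide 0.055 1 [0.0476 0.0497 0.0519] 118
plate 9394 z 0.00017665386673287875 ((-118.21517944335938, 18.259075164794922), (100.32511901855469, 55.244354248046875), 0.02285739593207836)
plate left edge -0.16 0.0455
plate left edge -0.14 0.0456
plate left edge -0.12 0.0457
plate left edge -0.1 0.0457
plate left edge -0.08 0.0457
plate ends 0.0 [-0.1674 -0.0689]
plate ends 0.01 [-0.1675 -0.0691]
plate ends 0.02 [-0.1669 -0.0696]
plate ends 0.03 [-0.1669 -0.0698]
plate ends 0.04 [-0.1667 -0.0699]
```

The plate is parallel to the lane within 0.1° and laterally centred within about 0.2 mm; it needs +3 mm along x. Lowering.

Emit:
send_rows([
  [0.003, 0.001, -0.02, 0],
  [0, 0, -0.035, 0],
  [0, 0, -0.035, 0],
  [0, 0, -0.03, 0],
  [0, 0, -0.018, 0],
])

```text
time_s: 7.05
tcp_pos: [0.463, 0.0686, 0.0666]
ee_rot: [-0.002, 0.606, 0.796, -0.002]
force: [-0.2, 0.3, -7.2]
grip_width: 0.0457
grip_force: 30.0
```

Emit:
send_rows([
  [0, 0, 0, 0],
  [0, 0, -0.002, 0],
  [0, 0, -0.002, 0],
  [0, 0, -0.002, 0],
  [0, 0, 0, 0],
])

```text
time_s: 7.55
tcp_pos: [0.4661, 0.07, 0.0645]
ee_rot: [0.001, 0.605, 0.796, 0.001]
force: [-0.7, -0.2, -7.6]
grip_width: 0.0462
grip_force: 30.0
```

Emit:
send_rows([
  [0, 0, -0.002, 0],
  [0, 0, -0.002, 0],
  [0, 0, -0.002, 0],
  [0, 0, -0.001, 0],
  [0, 0, -0.001, 0],
])

```text
time_s: 8.05
tcp_pos: [0.4654, 0.07, 0.0562]
ee_rot: [-0.0, 0.605, 0.796, -0.0]
force: [-5.0, -0.1, 6.6]
grip_width: 0.0459
grip_force: 30.0
```

Emit:
send_rows([
  [0, 0, -0.0005, 0],
  [0, 0, 0, 0],
  [0, 0, 0, 0],
  [0, 0, 0, 0],
  [0, 0, 0, 0],
])

```text
time_s: 8.55
tcp_pos: [0.4657, 0.07, 0.0562]
ee_rot: [0.0, 0.605, 0.796, 0.0]
force: [-4.8, 1.0, 5.4]
grip_width: 0.046
grip_force: 30.0
```

Emit:
send_rows([
  [0, 0, 0.0005, 0],
  [0, 0, 0, 0],
  [0, 0, 0, 0],
  [0, 0, 0, 0],
  [0, 0, 0, 0],
], grip=0.3)

```text
time_s: 9.05
tcp_pos: [0.4656, 0.0699, 0.0557]
ee_rot: [0.0, 0.605, 0.796, 0.0]
force: [0.0, 0.9, -0.5]
grip_width: 0.0572
grip_force: 0.0
```

Emit:
send_rows([
  [0, 0, 0, 0],
  [0, 0, 0, 0],
  [0, 0, 0, 0],
  [0, 0, 0, 0],
  [0, 0, 0, 0],
], grip=-1, squeeze=20)

```text
time_s: 9.55
tcp_pos: [0.4654, 0.0699, 0.0557]
ee_rot: [0.0, 0.605, 0.796, 0.0]
force: [1.1, 0.2, -1.8]
grip_width: 0.046
grip_force: 20.0
```

Emit:
send_rows([
  [0, 0, 0, 0],
  [0, 0, 0, 0],
  [0, 0, 0, 0],
  [0, 0, 0, 0],
  [0, 0, 0, 0],
])

```text
time_s: 10.05
tcp_pos: [0.4654, 0.0699, 0.0557]
ee_rot: [0.0, 0.605, 0.796, 0.0]
force: [1.4, 0.4, -2.1]
grip_width: 0.0462
grip_force: 20.0
```

```bash
python3 m.py
```

```text
10.05 [0.4654 0.0699 0.0557] [1.000e-04 6.049e-01 7.963e-01 1.000e-04] [ 1.43  0.37 -2.08]
tool y yaw deg 15.558227797097624
tcp in dock [-0.11213333  0.00020738]
deck x -0.04 ymin/max [-0.0192  0.0683] 4731
deck x 0.0 ymin/max [-0.0369  0.0682] 7299
deck x 0.04 ymin/max [-0.0468  0.0453] 2477
guide -0.02 1 [0.0454 0.049  0.0524] 364
guide 0.005 1 [0.0477 0.0502 0.0549] 431
guide 0.03 1 [0.0476 0.05   0.0523] 66
plate 11269 z 0.0005068457564677206 ((-99.73640441894531, 29.402341842651367), (126.9881362915039, 75.84575653076172), 0.03650599718093872)
plate left edge -0.16 0.0657
plate left edge -0.14 0.065
plate left edge -0.12 0.0618
plate left edge -0.1 0.059
plate left edge -0.08 0.0607
plate ends 0.0 [-0.1624 -0.0638]
plate ends 0.01 [-0.1622 -0.064 ]
plate ends 0.02 [-0.1618 -0.0646]
plate ends 0.03 [-0.1617 -0.0646]
plate ends 0.04 [-0.1614 -0.0406]
```

Emit:
send_rows([
  [0.0029, 0.0008, 0, 0],
  [0.0029, 0.0008, 0, 0],
  [0.0029, 0.0008, 0, 0],
  [0.0029, 0.0008, 0, 0],
  [0.0029, 0.0008, 0, 0],
])

```text
time_s: 10.6
tcp_pos: [0.4798, 0.074, 0.0557]
ee_rot: [-0.0, 0.605, 0.796, -0.0]
force: [-4.4, -1.2, 3.5]
grip_width: 0.0458
grip_force: 20.0
```

Emit:
send_rows([
  [0.0029, 0.0008, 0, 0],
  [0.0029, 0.0008, 0, 0],
  [0.0029, 0.0009, 0, 0],
  [0.0029, 0.0008, 0, 0],
  [0.0029, 0.0008, 0, 0],
])

```text
time_s: 11.1
tcp_pos: [0.4945, 0.0781, 0.0556]
ee_rot: [-0.0, 0.605, 0.796, -0.0]
force: [-3.8, -1.6, 3.2]
grip_width: 0.0463
grip_force: 20.0
```

Emit:
send_rows([
  [0.0019, 0.0005, 0, 0],
  [0.0019, 0.0005, 0, 0],
  [0.0019, 0.0006, 0, 0],
  [0.0019, 0.0005, 0, 0],
  [0.0019, 0.0005, 0, 0],
])

```text
time_s: 11.6
tcp_pos: [0.5037, 0.0806, 0.0557]
ee_rot: [-0.0, 0.605, 0.796, -0.0]
force: [-5.7, -1.3, 4.0]
grip_width: 0.0458
grip_force: 20.0
```

Emit:
send_rows([
  [0.0029, 0.0008, 0, 0],
  [0.0029, 0.0008, 0, 0],
  [0.0029, 0.0009, 0, 0],
  [0.0029, 0.0008, 0, 0],
  [0.0029, 0.0008, 0, 0],
])

```text
time_s: 12.1
tcp_pos: [0.5183, 0.0847, 0.0556]
ee_rot: [-0.0, 0.605, 0.796, -0.0]
force: [-4.6, -1.1, 4.6]
grip_width: 0.0457
grip_force: 20.0
```

Emit:
send_rows([
  [0.0029, 0.0008, 0, 0],
  [0.0029, 0.0008, 0, 0],
  [0.0029, 0.0009, 0, 0],
  [0.0029, 0.0008, 0, 0],
  [0.0029, 0.0008, 0, 0],
])

```text
time_s: 12.6
tcp_pos: [0.5331, 0.0889, 0.0557]
ee_rot: [-0.0, 0.605, 0.796, -0.0]
force: [-5.5, -1.4, 4.5]
grip_width: 0.046
grip_force: 20.0
```

```bash
python3 - <<'E'
from h import *
st=env.read_state();f=st["force"]
yaw=np.radians(15.6);R=np.array([[np.cos(yaw),np.sin(yaw)],[-np.sin(yaw),np.cos(yaw)]]);o=np.array([.5735,.0999])
print(R@(st["tcp_pos"][:2]-o),R@f[:2],f[2])
s=env.snapshot("side");w=env.snapshot("wrist")
a=cv2.resize(s["frame"][175:275,165:305],(800,571),interpolation=cv2.INTER_CUBIC)
cv2.imwrite("pics/p3.png",np.hstack([cv2.resize(a,(400,300)),cv2.resize(w["frame"],(400,300))]))
E
```

```text
[-0.04189632  0.00028781] [-5.63460487  0.11615126] 4.478994737450128
```

View pics/p3.png

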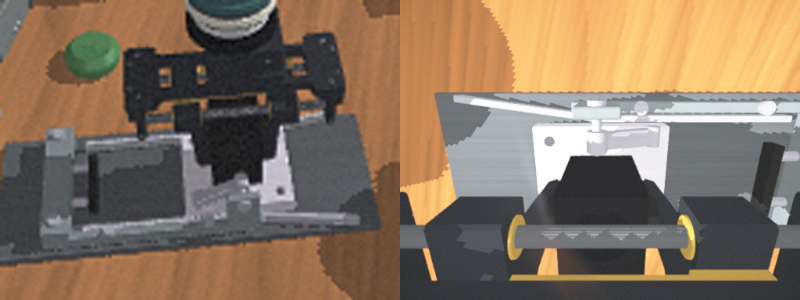

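The side crop (left) and wrist view (right) show the catch riding on the plate at (230,190) and (628,140). The fingers are clear of it and the sled is straight. Lateral force is about 0, drag about 5.6 N. Continuing.

Emit:
send_rows([
  [0.0029, 0.0008, 0, 0],
  [0.0029, 0.0008, 0, 0],
  [0.0029, 0.0009, 0, 0],
  [0.0029, 0.0008, 0, 0],
  [0.0029, 0.0008, 0, 0],
])

```text
time_s: 13.2
tcp_pos: [0.5475, 0.093, 0.0557]
ee_rot: [-0.0, 0.605, 0.796, -0.0]
force: [-4.7, -1.6, 3.2]
grip_width: 0.0459
grip_force: 20.0
```

Emit:
send_rows([
  [0.0029, 0.0008, 0, 0],
  [0.0029, 0.0008, 0, 0],
  [0.0029, 0.0008, 0, 0],
  [0.0029, 0.0008, 0, 0],
  [0.0029, 0.0008, 0, 0],
])

```text
time_s: 13.7
tcp_pos: [0.5621, 0.097, 0.0557]
ee_rot: [-0.0, 0.605, 0.796, -0.0]
force: [-4.1, -0.9, 2.5]
grip_width: 0.0457
grip_force: 20.0
```

Emit:
send_rows([
  [0.0029, 0.0008, 0, 0],
  [0.0029, 0.0008, 0, 0],
  [0.0029, 0.0009, 0, 0],
  [0.0029, 0.0008, 0, 0],
  [0.0029, 0.0008, 0, 0],
])

```text
time_s: 14.2
tcp_pos: [0.5766, 0.1011, 0.0557]
ee_rot: [-0.0, 0.605, 0.796, -0.0]
force: [-3.7, -1.3, 2.8]
grip_width: 0.0456
grip_force: 20.0
```

Emit:
send_rows([
  [0.0029, 0.0008, 0, 0],
  [0.0029, 0.0008, 0, 0],
  [0.0029, 0.0008, 0, 0],
  [0.0029, 0.0008, 0, 0],
  [0.0029, 0.0008, 0, 0],
])

```text
time_s: 14.7
tcp_pos: [0.5911, 0.1051, 0.0557]
ee_rot: [-0.0, 0.605, 0.796, -0.0]
force: [-3.7, -0.7, 2.4]
grip_width: 0.0458
grip_force: 20.0
```

```bash
cat > f.py <<'E'
from h import *
st=env.read_state();f=st["force"]
yaw=np.radians(15.6);R=np.array([[np.cos(yaw),np.sin(yaw)],[-np.sin(yaw),np.cos(yaw)]]);o=np.array([.5735,.0999])
print(R@(st["tcp_pos"][:2]-o),R@f[:2],f[2])
P=pts(env.snapshot("wrist"))
D=np.dstack([(P[...,:2]-o)@R.T,P[...,2:]+.0015])
k=(abs(D[...,1])<.025)&(D[...,2]>.02)&(D[...,2]<.028)&(D[...,0]>.03);q=D[k]
print("bar/plate top x",np.percentile(q[:,0],[1,10,50,90]).round(4),len(q))
k=(D[...,1]>.034)&(D[...,1]<.044)&(D[...,2]<.06)&(D[...,2]>.004);q=D[k]
for lo in np.arange(-.06,.03,.005):
    z=q[(q[:,0]>lo)&(q[:,0]<lo+.005),2]
    if len(z)>8: print(round(lo,3),np.percentile(z,[10,50,90]).round(4),len(z))
E
python3 f.py
```

```text
[0.01833403 0.0003034 ] [-3.71717619  0.27377901] 2.4425374252316296
bar/plate top x [0.0345 0.0483 0.0669 0.11  ] 2961
-0.06 [0.0073 0.0078 0.0087] 12
-0.055 [0.0076 0.0086 0.0483] 63
-0.05 [0.0082 0.0504 0.0515] 219
-0.045 [0.0084 0.0504 0.0517] 282
-0.04 [0.0095 0.0455 0.049 ] 314
-0.035 [0.0422 0.0431 0.0444] 216
-0.03 [0.0401 0.0415 0.0427] 209
-0.025 [0.0383 0.0395 0.0405] 199
-0.02 [0.0365 0.0375 0.0388] 181
-0.015 [0.0346 0.0358 0.0368] 183
-0.01 [0.0333 0.0343 0.0351] 173
-0.005 [0.0242 0.033  0.0346] 198
-0.0 [0.0234 0.0242 0.0252] 148
0.005 [0.0235 0.0243 0.0251] 153
0.01 [0.0235 0.0244 0.0252] 155
0.015 [0.0236 0.0244 0.0252] 137
0.02 [0.0235 0.0243 0.0251] 155
0.025 [0.0235 0.0244 0.0252] 155
```

Emit:
send_rows([
  [0.0029, 0.0008, 0, 0],
  [0.0029, 0.0008, 0, 0],
  [0.0029, 0.0009, 0, 0],
  [0.0029, 0.0008, 0, 0],
  [0.0019, 0.0005, 0, 0],
])

```text
time_s: 15.25
tcp_pos: [0.6046, 0.1089, 0.0557]
ee_rot: [-0.0, 0.605, 0.796, 0.0]
force: [-4.3, -1.4, 1.8]
grip_width: 0.0456
grip_force: 20.0
```

Emit:
send_rows([
  [0.001, 0.0003, 0, 0],
  [0.001, 0.0003, 0, 0],
  [0.001, 0.0003, 0, 0],
  [0.001, 0.0003, 0, 0],
  [0.001, 0.0002, 0, 0],
])

```text
time_s: 15.75
tcp_pos: [0.6094, 0.1103, 0.0557]
ee_rot: [-0.0, 0.605, 0.796, 0.0]
force: [-5.1, -1.9, 2.9]
grip_width: 0.0456
grip_force: 20.0
```

Emit:
send_rows([
  [0.001, 0.0003, 0, 0],
  [0.001, 0.0003, 0, 0],
  [0.001, 0.0003, 0, 0],
  [0.0, 0.0, 0, 0],
  [0.0, 0.0, 0, 0],
])

```text
time_s: 16.25
tcp_pos: [0.6117, 0.111, 0.0557]
ee_rot: [-0.0, 0.605, 0.796, -0.001]
force: [-6.9, -1.8, 4.9]
grip_width: 0.0461
grip_force: 20.0
```

```bash
python3 f.py
```

```text
[0.03978522 0.00039083] [-7.15645399  0.08627149] 4.869727405456624
bar/plate top x [0.0345 0.0665 0.0868 0.1097] 3002
-0.06 [0.0069 0.008  0.0088] 45
-0.055 [0.0075 0.0083 0.0096] 65
-0.05 [0.0082 0.0503 0.0515] 202
-0.045 [0.0088 0.0505 0.0516] 294
-0.04 [0.0087 0.0455 0.0488] 358
-0.035 [0.0086 0.0432 0.0444] 253
-0.03 [0.0087 0.0413 0.0425] 253
-0.025 [0.0084 0.0393 0.0405] 239
-0.02 [0.0089 0.0376 0.0388] 224
-0.015 [0.0347 0.0359 0.0369] 193
-0.01 [0.0335 0.0343 0.0351] 174
-0.005 [0.0248 0.0325 0.0343] 238
-0.0 [0.0236 0.0246 0.0258] 155
0.005 [0.0237 0.0243 0.025 ] 151
0.01 [0.0237 0.0244 0.0251] 145
0.015 [0.0237 0.0243 0.0251] 149
0.02 [0.0234 0.0244 0.0251] 151
0.025 [0.0236 0.0243 0.0252] 144
```

The buffer is engaged at about 3 mm (3.5 N over friction), so contact was near 36.8 mm and the drop is expected at about 45 mm. Advancing 5 mm, then a look.

Emit:
send_rows([
  [0.001, 0.0003, 0, 0],
  [0.001, 0.0003, 0, 0],
  [0.001, 0.0003, 0, 0],
  [0.001, 0.0002, 0, 0],
  [0.001, 0.0003, 0, 0],
])

```text
time_s: 16.8
tcp_pos: [0.6158, 0.1121, 0.0558]
ee_rot: [-0.001, 0.605, 0.796, -0.001]
force: [-9.6, -3.6, 7.9]
grip_width: 0.0459
grip_force: 20.0
```

Emit:
send_rows([
  [0.0005, 0.0001, 0, 0],
  [0, 0, 0, 0],
  [0, 0, 0, 0],
  [0, 0, 0, 0],
  [0, 0, 0, 0],
])

```text
time_s: 17.3
tcp_pos: [0.6162, 0.1122, 0.0558]
ee_rot: [-0.001, 0.605, 0.796, -0.001]
force: [-9.9, -3.4, 7.7]
grip_width: 0.0459
grip_force: 20.0
```

```bash
python3 f.py | head -14
```

```text
[0.04444789 0.00038852] [-10.4570608   -0.57342912] 7.720775484649786
bar/plate top x [0.0349 0.0698 0.0905 0.1097] 2937
-0.06 [0.0076 0.0083 0.0091] 49
-0.055 [0.0073 0.0081 0.0435] 72
-0.05 [0.0079 0.0506 0.0514] 192
-0.045 [0.0086 0.0503 0.0516] 306
-0.04 [0.0088 0.0455 0.0487] 345
-0.035 [0.0083 0.0432 0.0445] 257
-0.03 [0.0084 0.0413 0.0426] 258
-0.025 [0.0087 0.0395 0.0408] 237
-0.02 [0.0143 0.0378 0.039 ] 223
-0.015 [0.0345 0.0358 0.0368] 196
-0.01 [0.0336 0.0345 0.0353] 176
-0.005 [0.0245 0.0326 0.0346] 254
```

Emit:
send_rows([
  [0.0005, 0.0001, 0, 0],
  [0.0005, 0.0002, 0, 0],
  [0.0, 0.0, 0, 0],
  [0, 0, 0, 0],
  [0, 0, 0, 0],
])

```text
time_s: 17.85
tcp_pos: [0.617, 0.1124, 0.0558]
ee_rot: [-0.001, 0.605, 0.796, -0.002]
force: [-10.2, -2.6, 9.2]
grip_width: 0.0458
grip_force: 20.0
```

```bash
python3 f.py | head -14
```

```text
[0.04529396 0.00038208] [-10.55928213   0.27983071] 9.174593314712302
bar/plate top x [0.0342 0.0703 0.0913 0.1096] 2912
-0.06 [0.0074 0.0083 0.0088] 49
-0.055 [0.0075 0.0085 0.0096] 61
-0.05 [0.0082 0.0504 0.0515] 194
-0.045 [0.0084 0.0504 0.0517] 310
-0.04 [0.0087 0.0456 0.049 ] 339
-0.035 [0.0084 0.0434 0.0444] 266
-0.03 [0.0084 0.0414 0.0426] 242
-0.025 [0.0084 0.0395 0.0408] 241
-0.02 [0.036  0.0376 0.0388] 214
-0.015 [0.0348 0.036  0.0372] 203
-0.01 [0.0336 0.0346 0.0353] 175
-0.005 [0.0244 0.0326 0.0346] 258
```

Emit:
send_rows([
  [0.0005, 0.0001, 0, 0],
  [0.0005, 0.0002, 0, 0],
  [0.0, 0.0, 0, 0],
  [0, 0, 0, 0],
  [0, 0, 0, 0],
])

```text
time_s: 18.4
tcp_pos: [0.6179, 0.1127, 0.0558]
ee_rot: [-0.001, 0.605, 0.796, -0.002]
force: [-10.8, -3.2, 7.8]
grip_width: 0.0458
grip_force: 20.0
```

```bash
python3 f.py | head -15
```

```text
[0.04616939 0.00038125] [-11.27010231  -0.209144  ] 7.810635143348541
bar/plate top x [0.0348 0.071  0.0921 0.1095] 2901
-0.06 [0.0075 0.0082 0.0091] 52
-0.055 [0.0075 0.0083 0.0099] 61
-0.05 [0.008  0.0505 0.0516] 191
-0.045 [0.0085 0.0505 0.0517] 293
-0.04 [0.0089 0.0458 0.0491] 361
-0.035 [0.0083 0.0432 0.0445] 263
-0.03 [0.0086 0.0414 0.0427] 255
-0.025 [0.0086 0.0394 0.0407] 235
-0.02 [0.0364 0.0377 0.0391] 225
-0.015 [0.0348 0.0358 0.037 ] 191
-0.01 [0.0336 0.0344 0.0353] 179
-0.005 [0.0244 0.0325 0.0346] 256
-0.0 [0.0238 0.0246 0.0256] 151
```

Emit:
send_rows([
  [0.0005, 0.0001, 0, 0],
  [0.0005, 0.0002, 0, 0],
  [0.0, 0.0, 0, 0],
  [0, 0, 0, 0],
  [0, 0, 0, 0],
])

```text
time_s: 18.95
tcp_pos: [0.6187, 0.113, 0.0558]
ee_rot: [-0.002, 0.605, 0.796, -0.002]
force: [-9.9, -3.9, 8.7]
grip_width: 0.0458
grip_force: 20.0
```

```bash
python3 f.py | head -15
```

```text
[0.04707163 0.00040863] [-10.5441241   -1.13439255] 8.69061810999115
bar/plate top x [0.0342 0.071  0.0927 0.1096] 2899
-0.06 [0.0076 0.0083 0.009 ] 52
-0.055 [0.0076 0.0085 0.0095] 63
-0.05 [0.0082 0.0505 0.0515] 181
-0.045 [0.0084 0.0505 0.0517] 312
-0.04 [0.0087 0.0456 0.0487] 349
-0.035 [0.0086 0.0431 0.0443] 269
-0.03 [0.0086 0.041  0.0425] 250
-0.025 [0.0089 0.0393 0.0406] 235
-0.02 [0.0358 0.0376 0.0387] 211
-0.015 [0.0346 0.0357 0.0368] 199
-0.01 [0.0334 0.0342 0.035 ] 181
-0.005 [0.0246 0.0325 0.0344] 251
-0.0 [0.0238 0.0246 0.0255] 146
```

Emit:
send_rows([
  [0.0005, 0.0001, 0, 0],
  [0.0003, 0.0001, 0, 0],
  [0.0, 0.0, 0, 0],
  [0, 0, 0, 0],
  [0, 0, 0, 0],
])

```text
time_s: 19.5
tcp_pos: [0.6193, 0.1131, 0.0558]
ee_rot: [-0.002, 0.605, 0.796, -0.002]
force: [-11.6, -3.3, 10.4]
grip_width: 0.046
grip_force: 20.0
```

```bash
cat >> f.py <<'E'
print("plate rear/front")
k=(D[...,2]>.021)&(D[...,2]<.027)
for y in(.02,.025,.03,.04):
    q=D[k&(abs(D[...,1]-y)<.0025)&(D[...,0]<.094),0]
    q0=q[q<.08]
    print(y,np.percentile(q0,[.5,2]).round(4) if len(q0) else 0,np.percentile(q,99).round(4))
q=D[(D[...,1]>.034)&(D[...,1]<.044)&(D[...,2]>.028)&(D[...,2]<.04)&(D[...,0]<.03)]
print("arm tip x",np.percentile(q[:,0],[98,99.5]).round(4))
cv2.imwrite("pics/w5.png",cv2.resize(env.snapshot("wrist")["frame"][60:230,180:400],(776,600),interpolation=cv2.INTER_CUBIC))
E
python3 f.py
```

```text
[0.04771456 0.00041689] [-12.06779023  -0.08515386] 10.443116114688078
bar/plate top x [0.0341 0.0716 0.0933 0.1096] 2889
-0.06 [0.0073 0.0082 0.009 ] 56
-0.055 [0.0074 0.0083 0.0091] 57
-0.05 [0.008  0.0504 0.0514] 194
-0.045 [0.0084 0.0503 0.0516] 305
-0.04 [0.0091 0.0456 0.0489] 356
-0.035 [0.0085 0.043  0.0444] 259
-0.03 [0.0087 0.041  0.0423] 251
-0.025 [0.0086 0.0391 0.0404] 240
-0.02 [0.0357 0.0372 0.0385] 216
-0.015 [0.0339 0.0353 0.0363] 196
-0.01 [0.0329 0.0339 0.0347] 173
-0.005 [0.0245 0.0319 0.0339] 249
-0.0 [0.024  0.0247 0.0254] 142
0.005 [0.024  0.025  0.0261] 151
0.01 [0.0239 0.0248 0.0259] 151
0.015 [0.0239 0.0247 0.0254] 149
0.02 [0.0237 0.0246 0.0254] 149
0.025 [0.0239 0.0247 0.0256] 149
plate rear/front
0.02 [-0.0028 -0.0023] 0.0935
0.025 [-0.0028 -0.0014] 0.0932
0.03 [-0.0021 -0.0009] 0.0928
0.04 [-0.0014 -0.0002] 0.093
arm tip x [-0.0008 -0.0006]
```

View pics/w5.png

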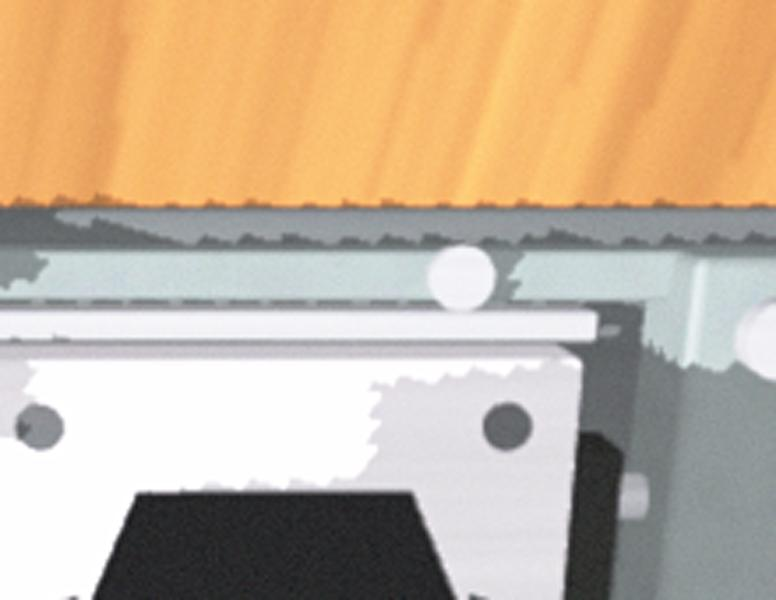

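The crop shows the sled's front edge square against the black buffer bar at (595,500). The arm's height has just begun to fall, so the nose is rolling over the rear edge. Small steps on; force is 12 N.

Emit:
send_rows([
  [0.0005, 0.0001, 0, 0],
  [0.0005, 0.0002, 0, 0],
  [0.0, 0.0, 0, 0],
  [0, 0, 0, 0],
  [0, 0, 0, 0],
])

```text
time_s: 20.1
tcp_pos: [0.6203, 0.1134, 0.0558]
ee_rot: [-0.002, 0.605, 0.796, -0.002]
force: [-12.0, -4.7, 9.8]
grip_width: 0.0461
grip_force: 20.0
```

```bash
python3 f.py
```

```text
[0.04868072 0.00043281] [-12.77719974  -1.26654926] 9.76026491090211
bar/plate top x [0.0341 0.072  0.0942 0.1098] 2887
-0.06 [0.0075 0.0081 0.0089] 52
-0.055 [0.0076 0.0085 0.0093] 55
-0.05 [0.0083 0.0504 0.0515] 194
-0.045 [0.0083 0.0504 0.0515] 299
-0.04 [0.0091 0.0455 0.049 ] 363
-0.035 [0.0086 0.0424 0.044 ] 263
-0.03 [0.0086 0.0403 0.0417] 257
-0.025 [0.009  0.0379 0.0392] 236
-0.02 [0.0342 0.0358 0.037 ] 211
-0.015 [0.0324 0.0338 0.0349] 188
-0.01 [0.0311 0.0321 0.0329] 176
-0.005 [0.0242 0.0297 0.0319] 233
-0.0 [0.0239 0.0246 0.0254] 145
0.005 [0.0238 0.0248 0.026 ] 150
0.01 [0.024  0.0249 0.0259] 155
0.015 [0.0238 0.0246 0.0254] 150
0.02 [0.0239 0.0246 0.0254] 147
0.025 [0.0238 0.0246 0.0254] 148
plate rear/front
0.02 [-0.0019 -0.0012] 0.0935
0.025 [-0.0018 -0.0003] 0.0929
0.03 [-0.0014 -0.0003] 0.0931
0.04 [-0.0017 -0.0005] 0.093
arm tip x [-0.002  -0.0016]
```

Emit:
send_rows([
  [0.0005, 0.0001, 0, 0],
  [0.0005, 0.0002, 0, 0],
  [0.0, 0.0, 0, 0],
  [0, 0, 0, 0],
  [0, 0, 0, 0],
])

```text
time_s: 20.7
tcp_pos: [0.6209, 0.1136, 0.0558]
ee_rot: [-0.002, 0.605, 0.796, -0.002]
force: [-13.1, -4.2, 10.7]
grip_width: 0.0461
grip_force: 20.0
```

```bash
python3 f.py
```

```text
[0.04932872 0.00045457] [-13.74559662  -0.54394733] 10.712346130697297
bar/plate top x [0.0345 0.0727 0.0949 0.1099] 2891
-0.06 [0.0076 0.0082 0.009 ] 45
-0.055 [0.0075 0.0084 0.048 ] 55
-0.05 [0.0082 0.0505 0.0514] 167
-0.045 [0.0094 0.0505 0.0518] 288
-0.04 [0.0401 0.0437 0.0486] 411
-0.035 [0.0355 0.0378 0.0398] 268
-0.03 [0.0312 0.0334 0.0354] 244
-0.025 [0.027  0.0292 0.0312] 220
-0.02 [0.0225 0.0245 0.0265] 198
-0.015 [0.0086 0.0209 0.0225] 196
-0.01 [0.0077 0.0093 0.0194] 166
-0.005 [0.0236 0.0244 0.0253] 40
-0.0 [0.0238 0.0248 0.0256] 150
0.005 [0.0242 0.0249 0.026 ] 146
0.01 [0.024  0.0249 0.026 ] 161
0.015 [0.0239 0.0246 0.0256] 145
0.02 [0.0238 0.0247 0.0254] 146
0.025 [0.0239 0.0247 0.0253] 150
plate rear/front
0.02 [-0.0012 -0.001 ] 0.0934
0.025 [-0.001   0.0003] 0.0932
0.03 [-0.0011  0.0001] 0.093
0.04 [-0.0203 -0.0189] 0.0929
arm tip x [-0.0213 -0.0205]
```

The catch fell fully: the arm slope is back at about 42° and the nose top is at 21 mm, behind the sled's rear edge. Easing back onto the catch, then releasing.

Emit:
send_rows([
  [-0.0005, -0.0001, 0, 0],
  [-0.0006, -0.0002, 0, 0],
  [-0.0006, -0.0002, 0, 0],
  [-0.0006, -0.0001, 0, 0],
  [-0.0006, -0.0002, 0, 0],
])

```text
time_s: 21.3
tcp_pos: [0.6206, 0.1135, 0.0557]
ee_rot: [-0.0, 0.605, 0.796, -0.0]
force: [-3.0, 0.2, 1.7]
grip_width: 0.0457
grip_force: 20.0
```

Emit:
send_rows([
  [-0.0005, -0.0001, 0, 0],
  [0, 0, 0, 0],
  [0, 0, 0, 0],
  [0, 0, 0, 0],
  [0, 0, 0, 0],
])

```text
time_s: 21.8
tcp_pos: [0.6202, 0.1134, 0.0557]
ee_rot: [-0.0, 0.605, 0.796, -0.0]
force: [-3.4, -1.4, 1.7]
grip_width: 0.0462
grip_force: 20.0
```

```bash
python3 f.py
```

```text
[0.04862476 0.0004587 ] [-3.6622538  -0.47459562] 1.7214048147027572
bar/plate top x [0.0338 0.0716 0.0943 0.1098] 2879
-0.06 [0.0073 0.0082 0.0089] 53
-0.055 [0.0073 0.0083 0.0092] 48
-0.05 [0.008  0.0506 0.0515] 181
-0.045 [0.0092 0.0505 0.0518] 288
-0.04 [0.0401 0.044  0.0489] 424
-0.035 [0.0353 0.0379 0.04  ] 269
-0.03 [0.0313 0.0335 0.0355] 245
-0.025 [0.027  0.0291 0.0312] 221
-0.02 [0.0225 0.0247 0.0267] 201
-0.015 [0.009  0.021  0.0221] 192
-0.01 [0.0078 0.0098 0.0194] 170
-0.005 [0.0236 0.0244 0.0251] 54
-0.0 [0.0236 0.0243 0.0252] 153
0.005 [0.0237 0.0247 0.0255] 145
0.01 [0.0236 0.0246 0.0257] 147
0.015 [0.0235 0.0244 0.0251] 158
0.02 [0.0236 0.0244 0.025 ] 144
0.025 [0.0236 0.0244 0.0251] 149
plate rear/front
0.02 [-0.0019 -0.0011] 0.0936
0.025 [-0.0016 -0.0005] 0.0931
0.03 [-0.0015 -0.0002] 0.0932
0.04 [-0.0201 -0.0188] 0.0929
arm tip x [-0.0211 -0.0204]
```

Emit:
send_rows([
  [-0.0006, -0.0001, 0, 0],
  [-0.0006, -0.0002, 0, 0],
  [-0.0006, -0.0002, 0, 0],
  [-0.0006, -0.0001, 0, 0],
  [-0.0006, -0.0002, 0, 0],
])

```text
time_s: 22.4
tcp_pos: [0.6173, 0.1126, 0.0557]
ee_rot: [0.0, 0.605, 0.796, 0.0]
force: [-2.1, -0.2, -0.3]
grip_width: 0.0458
grip_force: 20.0
```

Emit:
send_rows([
  [0, 0, 0, 0],
  [0, 0, 0, 0],
  [0, 0, 0, 0],
  [0, 0, 0, 0],
  [0, 0, 0, 0],
])

```text
time_s: 22.9
tcp_pos: [0.6172, 0.1126, 0.0557]
ee_rot: [0.0, 0.605, 0.796, -0.0]
force: [-2.1, -2.1, 1.0]
grip_width: 0.0456
grip_force: 20.0
```

```bash
python3 f.py | egrep -v '^0'
```

```text
[0.04553767 0.00047063] [-2.56880488 -1.49839399] 1.0267590276157705
bar/plate top x [0.0346 0.0699 0.0915 0.1096] 2909
-0.06 [0.0076 0.0084 0.0091] 48
-0.055 [0.0075 0.0084 0.0096] 51
-0.05 [0.0082 0.0506 0.0514] 178
-0.045 [0.0089 0.0506 0.0517] 296
-0.04 [0.0401 0.0441 0.0486] 416
-0.035 [0.035  0.0379 0.04  ] 280
-0.03 [0.0314 0.0334 0.0356] 240
-0.025 [0.0272 0.0289 0.0309] 209
-0.02 [0.0225 0.0246 0.0269] 200
-0.015 [0.0188 0.021  0.0224] 180
-0.01 [0.0121 0.0181 0.0207] 95
-0.005 [0.0236 0.0244 0.025 ] 140
-0.0 [0.0237 0.0245 0.0255] 149
plate rear/front
arm tip x [-0.0212 -0.0204]
```

Emit:
send_rows([
  [0, 0, 0, 0],
  [0, 0, 0, 0],
  [0, 0, 0, 0],
  [0, 0, 0, 0],
  [0, 0, 0, 0],
], grip=0.4)

```text
time_s: 23.5
tcp_pos: [0.6178, 0.1128, 0.056]
ee_rot: [0.0, 0.605, 0.796, 0.0]
force: [-0.1, 0.2, 0.3]
grip_width: 0.0621
grip_force: 0.0
```

Emit:
send_rows([
  [0, 0, 0, 0],
  [0, 0, 0.01, 0],
  [0, 0, 0.02, 0],
  [0, 0, 0.03, 0],
  [0, 0, 0.03, 0],
])

```text
time_s: 24.0
tcp_pos: [0.6169, 0.1126, 0.1469]
ee_rot: [-0.0, 0.605, 0.796, -0.0]
force: [0.3, -0.1, -0.3]
grip_width: 0.0618
grip_force: 0.0
```

Emit:
send_rows([
  [0, 0, 0.03, 0],
  [0, 0, 0.03, 0],
  [0, 0, 0.03, 0],
  [0, 0, 0, 0],
  [0, 0, 0, 0],
])

```text
time_s: 24.5
tcp_pos: [0.6178, 0.1127, 0.2372]
ee_rot: [0.001, 0.605, 0.796, 0.001]
force: [-0.4, -0.9, -0.3]
grip_width: 0.0619
grip_force: 0.0
```

```bash
python3 f.py; python3 - <<'E'
from h import *
s=env.snapshot("side");w=env.snapshot("wrist")
cv2.imwrite("pics/z.png",np.hstack([cv2.resize(s["frame"][165:285,145:305],(400,300)),cv2.resize(w["frame"],(400,300))]))
E
```

```text
[0.04612163 0.00045   ] [-0.64879953 -0.71327555] -0.3030020306144533
bar/plate top x [0.0642 0.084  0.266  0.3365] 5781
-0.05 [0.0489 0.0501 0.0513] 37
-0.045 [0.0495 0.0509 0.0518] 50
-0.04 [0.0409 0.0451 0.049 ] 60
-0.035 [0.0365 0.0386 0.0403] 48
-0.03 [0.0319 0.034  0.0357] 46
-0.025 [0.0274 0.0291 0.0318] 43
-0.02 [0.0233 0.0247 0.0269] 46
-0.015 [0.0199 0.0214 0.0222] 38
-0.01 [0.0189 0.024  0.0251] 29
-0.005 [0.0233 0.0244 0.0254] 43
-0.0 [0.0238 0.0246 0.0257] 36
0.005 [0.0238 0.0245 0.0255] 36
0.01 [0.0233 0.0242 0.025 ] 40
0.015 [0.0232 0.0243 0.0251] 40
0.02 [0.0232 0.0243 0.0251] 36
0.025 [0.023  0.0243 0.0249] 36
plate rear/front
0.02 [-0.0082 -0.0072] 0.0932
0.025 [-0.0081 -0.0068] 0.0925
0.03 [-0.0078 -0.0066] 0.0925
0.04 [-0.0199 -0.018 ] 0.0902
arm tip x [-0.0211 -0.0195]
```

View pics/z.png

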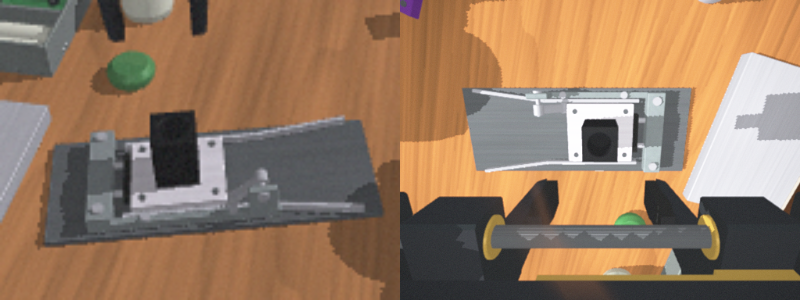

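The mould sits upright and square at (175,165) in the side crop, with the catch down behind its rear edge at (250,190). In the wrist view at (600,135) it touches the buffer, and the gripper is clear. Handing in.

```bash
python3 -c "
from station import env
print(env.hand_in())"
```

```text
the job is handed in; nothing more can be done
None
```

The graphite mould is home in the dock: the catch is fully down behind its sled, the highest push force read was about 14 N, and the gripper has let go and stands clear. The job is handed in at about 25 s; the hand-in returned no verdict.

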